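Nest the fired trough set on the blue bat, checking it for rocking

ROBOT

A 6-joint arm with a two-finger parallel gripper is mounted at the origin on the work surface. World frame = base frame: x ahead of the robot, y to its left, z up, the work surface at z = 0. Lengths are in m, angles in rad, forces in N, time in s.
With the tool pointing down it reaches from about 0.275 to 0.75 m from the base axis. Payload 10.2 kg.
Tool frame: the origin (TCP) lies at the very end of the fingers, on their centre line; the grasp point (between the pads) lies 19 mm behind it; z points along the fingers, y is the line along which they close (so a half turn about z gives the same grasp; the last joint's range is limited). The gripper opens to 85 mm and grips with 20 to 120 N. Pads are 22 mm wide; open, the fingers measure 114 mm over their backs; the gripper's body (76 mm by 85 mm) begins 54 mm behind the grasp point. The pads swing forward as they close: fully open they stand 13 mm farther back than shut.
Start: joints at [1.048, 0.313, 1.498, -0, 1.331, -0.223], TCP at [0.155, 0.502, 0.195] pointing down, gripper open.
Joint ranges: [-2.94, 2.94], [-0.97, 2.17], [0.19, 2.56], [-1.23, 4.37], [0.02, 3.11], [-2.88, 2.88]. Speed limits (rad/s): [2.39, 2.39, 3.01, 3.14, 3.14, 3.14].

INTERFACE

Orientations are given as a rotation vector (axis times angle).
In Python, from bench import r gives the robot as it stands.
- The arm moves only by the shell command python3 -m jog 'ROWS' [FORCE]. ROWS is JSON, a list of rows, each an object of numbers: "x", "y", "z": the shift along the tool's x, y, z in mm; "ax", "ay", "az": the turn, a rotation vector about the tool's x, y, z in degrees; "gripper": the closure, from -1 (fully open) to 1 (shut), so that 0 is half open. A call has 1 to 12 rows; each row is the pose to reach, as a shift and turn from the pose commanded when the call began, along the tool's axes at that moment; what a row does not reach only later rows make up. A row lasts 1/10 s, in which the tool goes at most 50 mm and 8.59 degrees, less where a joint would pass 70% of its speed; a pose out of reach is approached as far as the arm can. A call with a gripper value outside its range is refused whole. The fingers move at their own pace and stop on an object; FORCE is the grip in N (left out, the last holds). Time passes only in rows, so rows that repeat a pose let the fingers close. It gives the time, the measured TCP pose, the force, the opening and the grip force at its end, in the units of the state.
- r.get_obs(): the state, without advancing time (a new reading comes with each control period).
- r.get_image(name): name is "side" or "top" or "wrist"; returns the picture (400x640x3 uint8, red, green, blue); there is no depth.
- r.camera_info(name): a dict with "vertical_fov" (degrees; the focal length in pixels is half the picture's height over the tangent of half this angle, whatever the lens; pixels are square), "cx", "cy" (the principal point, pixels), "rvec" (rotation vector, rad) and "tvec" (3), from world to camera coordinates, as OpenCV has them; the wrist camera has in their place "hand_eye" (4x4, takes a point from camera to tool coordinates, whose origin is the TCP and whose axes are the flange's). Camera axes: x right, y down, z forward; pixel columns grow to the right and rows downward; lengths in m; the calibration is good to about 2 mm. A picture is of the moment at which its call begins: read the wrist's pose just before it. camera_info takes no time and is no camera call.
- r.sign_off(): hands the job in; it is judged then, once.
Trained networks look in the newest picture that a camera, given by its name, has taken for a name from the list of things; names that differ only in an ending like _2 or _b are one class to them, and where a whole thing is asked for, a point or a joint stands for the part that bears it (a point fixed in the world has none). Each returns a list of dicts, best first, with "confidence" (0 to 1); they miss things now and then, are a little off and sometimes report something else, mostly with a low value. They report only what shows in the picture. A call takes as long as a camera call.
- r.search_frame(target, camera): "bbox" ([left, top, width, height] in pixels, round what is visible of it).
- r.place_of(target, camera): "centre" ([column, row] in pixels: a listed point, or the origin of a listed thing).
The state is a dict: "time_s": time; "q": joint angles; "qvel": joint speeds; "effort": joint torques, N m; "tcp_pos": TCP position; "ee_rot": TCP orientation; "contact_force": force on the tool from outside, world axes, zero at the start; "wrist_torque": the same for the moment, N m; "width": finger opening in m; "grasp_force": force on a finger pad.
Only numpy, scipy, OpenCV 4.12 (cv2) and the standard library are available. Lean on these libraries where they do the work, as an engineer would, in place of code of your own. Each camera call takes 0.05 s, during which the arm holds its last target. There are 200 camera calls.

TASK

Set the large terracotta trough upright in the middle of the blue bat and let go, then check that it does not rock by pressing its rim down lightly with the fingertips, first at the white-glazed corner, then at the green-glazed one. Then nest the set: lower the medium yellow trough into it and the small blue trough into the medium one, each upright and fully down. This is pottery, so let nothing fall or slam down, and leave everything else on the table where it is.

Things in the scene. Friction and masses are not known exactly. Their poses are not given: they have to be found in the camera images.
- large_center (a point): centre (half-way up, 22 mm above its underside) of the large terracotta trough: loose open rectangular box, 190 mm long (its x axis), 110 mm wide (its y axis), 44 mm high (z up), walls 8 mm thick and vertical, floor 6 mm, about 0.36 kg. A long wall can be pinched from above, one finger inside and one outside; the middle of each long wall lies 51 mm from the centre along y, its rim 22 mm above the centre
- white_corner (a point): the large trough's white-glazed corner: point on top of the rim, 85 mm along +x and 47 mm along +y from its centre, 22 mm above it
- green_corner (a point): the large trough's green-glazed corner, diagonally opposite the white one: point on top of the rim, 85 mm along -x and 47 mm along -y from its centre, 22 mm above it
- medium_center (a point): centre (29 mm above its underside) of the medium yellow trough: loose open box of the same kind, 146 mm long (x), 72 mm wide (y), 58 mm high, walls 8 mm, floor 6 mm, about 0.26 kg. Middle of each long wall 32 mm from the centre along y. Seated in the large trough its underside is 6 mm above the large one's underside and its rim stands 20 mm above the large one's rim; free play inside about 14 mm either way lengthwise, 11 mm widthwise
- small_center (a point): centre (36 mm above its underside) of the small blue trough: loose open box, 100 mm long (x), 38 mm wide (y), 72 mm high, walls 8 mm, floor 6 mm, about 0.16 kg; can be gripped across its 38 mm width. Seated in the medium trough its underside is 6 mm above the medium one's underside and its rim stands 20 mm above the medium one's rim; free play about 15 mm either way lengthwise, 9 mm widthwise
- blue_bat_top (a point): centre of the top face of the blue bat: a fixed round flat disc, 240 mm across and 12 mm thick, on the table at one side
- orange_bat_top (a point): centre of the top face of the orange bat, a like fixed disc at the other side, with the clay bowl on it (not used)
- large: the large trough, origin at the centre of its underside (axes as its centre point)
- medium: the medium trough, origin at the centre of its underside
- small: the small trough, origin at the centre of its underside
- blue_bat: the blue bat, origin at the centre of its underside
- thrown_bowl: bystander: brown clay bowl 140 mm across, 60 mm high, standing on the orange bat; origin under its centre
- bucket: bystander: white plastic water bucket, 120 mm across, 110 mm high, at the back right; origin under its centre
- mug: bystander: white mug, 80 mm across, 90 mm high, at the back; origin under its centre
- glaze_jar: bystander: green glaze jar with black cap, 72 mm across, 100 mm high, at the back; origin under its centre
- slip_jar: bystander: yellow jar with white cap, 72 mm across, 100 mm high, at the back left; origin under its centre
- rib_spatula: bystander: spatula lying flat on the table at the far left; origin under its middle
- glaze_brush: bystander: brush lying on the table at the far right; origin under its middle

How it is judged:
On the way, in this order (a step that is already met when the one before it is completed fails the run):
1. the large trough stands flat in the middle of the blue bat, let go (horizontal distance between large_center and blue_bat_top below 0.03 m and z of large_center in the frame of blue_bat_top between 0.017 and 0.027 m and angle between large_center's own z axis and vertical below 0.06 rad and contact force between the fingers and large below 0.05 N and linear speed of large below 0.03 m/s), for 0.2 s.
2. the fingers press its white corner down (over 2 N, within 30 mm of the corner) (contact force between the fingers and large above 2 N and horizontal distance between the grasp point and white_corner below 0.03 m and horizontal distance between large_center and blue_bat_top below 0.03 m and z of large_center in the frame of blue_bat_top between 0.017 and 0.027 m and angle between large_center's own z axis and vertical below 0.06 rad), for 0.05 s.
3. the fingers press its green corner down (over 2 N, within 30 mm of the corner) (contact force between the fingers and large above 2 N and horizontal distance between the grasp point and green_corner below 0.03 m and horizontal distance between large_center and blue_bat_top below 0.03 m and z of large_center in the frame of blue_bat_top between 0.017 and 0.027 m and angle between large_center's own z axis and vertical below 0.06 rad), for 0.05 s.
4. the medium trough is seated in the large one, let go (horizontal distance between large_center and blue_bat_top below 0.03 m and z of large_center in the frame of blue_bat_top between 0.017 and 0.027 m and angle between each of large_center, medium_center's own z axis and vertical below 0.06 rad and horizontal distance between medium_center and large_center below 0.025 m and z of medium_center in the frame of large_center between 0.008 and 0.018 m and contact force between the fingers and medium below 0.05 N and linear speed of medium below 0.03 m/s), for 0.2 s.
5. the small trough is seated in the medium one, let go (horizontal distance between large_center and blue_bat_top below 0.03 m and z of large_center in the frame of blue_bat_top between 0.017 and 0.027 m and angle between each of large_center, medium_center, small_center's own z axis and vertical below 0.06 rad and horizontal distance between medium_center and large_center below 0.025 m and z of medium_center in the frame of large_center between 0.008 and 0.018 m and horizontal distance between small_center and medium_center below 0.025 m and z of small_center in the frame of medium_center between 0.008 and 0.018 m and contact force between the fingers and small below 0.05 N and linear speed of small below 0.03 m/s), for 0.2 s.
At the end, for the whole second after the job is handed in: The large trough stands flat on the blue bat, its centre within 30 mm of the bat's centre; the medium trough is seated on its floor and the small one on the medium's floor (within 5 mm of fully down, centres within 25 mm of the one around it), all upright within 0.06 rad, at rest and released (all of step 5 and linear speed of each of large, medium below 0.03 m/s and contact force between the fingers and large below 0.05 N and contact force between the fingers and medium below 0.05 N); the robot touches nothing.
It fails at once if a trough is let fall (moves faster than 0.6 m/s while no finger touches it) ((linear speed of large above 0.6 m/s and contact force between the fingers and large below 0.05 N) or (linear speed of medium above 0.6 m/s and contact force between the fingers and medium below 0.05 N) or (linear speed of small above 0.6 m/s and contact force between the fingers and small below 0.05 N)).
It fails at once if the large trough is rammed onto the bat (over 200 N between them) (contact force between large and blue_bat above 200 N).
It fails at once if a bystander (bowl, bucket, mug, jar, spatula or brush) is moved more than 25 mm (distance of any of thrown_bowl, bucket, mug, glaze_jar, slip_jar, rib_spatula, glaze_brush from where it was at the start of the episode above 0.025 m).
It also fails if it takes over 72 s, if anything falls off the work surface, if the arm or the gripper's body presses on something with over 40 N, if the wrist force passes 120 N, or if a joint passes its speed limit or range.

## Working session

There is one attempt and no reset: what is moved stays moved. The work goes in short steps, Python scripts to look and compute and a shell command to move; the robot and the scene stay as the last step left them, time stands still between calls to the robot, and variables do not carry over. Pictures are saved under pics/ and viewed, at most 10 in all, crops included, and the job is handed in when it is done.

```bash
ls; mkdir -p pics; cat > h.py <<'E'
import numpy as np, cv2
from scipy.spatial.transform import Rotation as R
from bench import r
def K(c):
    f=200/np.tan(np.radians(c['vertical_fov'])/2)
    return np.array([[f,0,c['cx']],[0,f,c['cy']],[0,0,1]])
def pose(n):
    c=r.camera_info(n)
    if 'hand_eye' in c:
        o=r.get_obs(); T=np.eye(4); T[:3,:3]=R.from_rotvec(o['ee_rot']).as_matrix(); T[:3,3]=o['tcp_pos']
        W=T@np.array(c['hand_eye'])
    else:
        M=np.eye(4); M[:3,:3]=R.from_rotvec(np.ravel(c['rvec'])).as_matrix(); M[:3,3]=np.ravel(c['tvec']); W=np.linalg.inv(M)
    return K(c),W
def ray(n,uv,z,KW=None):
    k,W=KW or pose(n); d=W[:3,:3]@np.linalg.inv(k)@np.array([uv[0],uv[1],1.]); o=W[:3,3]
    return o+d*(z-o[2])/d[2]
def proj(n,P,KW=None):
    k,W=KW or pose(n); p=np.linalg.inv(W)@np.append(P,1); q=k@p[:3]; return q[:2]/q[2]
def snap(n,f):
    KW=pose(n); im=r.get_image(n); cv2.imwrite('pics/'+f+'.png',im[:,:,::-1]); return im,KW
E
python3 - <<'E'
from h import *
o=r.get_obs(); print(o['tcp_pos'],o['ee_rot'],o['width'],o['time_s'])
print(r.camera_info('top'))
im,KW=snap('top','top1')
for t,z in [('large_center',.022),('white_corner',.044),('green_corner',.044),('medium_center',.029),('small_center',.036),('blue_bat_top',.012),('orange_bat_top',.012),('thrown_bowl',.012)]:
    for d in r.place_of(t,'top')[:2]:
        print(t,round(d['confidence'],2),np.round(d['centre']),ray('top',d['centre'],z,KW).round(3))
snap('side','side1')
E
```

```text
pics
[0.15491192 0.50131676 0.19474215] [-4.69091692e-01 -3.10590616e+00  1.87193063e-03] 0.08537785707131286 0.0
{'vertical_fov': 47.33782059357883, 'cx': 326.38668616324026, 'cy': 206.08703263464767, 'rvec': array([ 2.14583003, -2.13417194,  0.15227315]), 'tvec': array([0.01913075, 0.61666638, 1.63901686])}
large_center 0.58 [289. 240.] [0.492 0.16  0.022]
white_corner 0.67 [284. 212.] [0.596 0.179 0.044]
medium_center 0.78 [334. 240.] [ 0.494 -0.004  0.029]
medium_center 0.27 [310. 166.] [0.774 0.086 0.029]
small_center 0.58 [369. 214.] [ 0.587 -0.137  0.036]
small_center 0.51 [295. 263.] [0.406 0.136 0.036]
blue_bat_top 0.64 [434. 251.] [ 0.457 -0.376  0.012]
blue_bat_top 0.44 [175. 225.] [0.547 0.589 0.012]
orange_bat_top 0.87 [230. 250.] [0.455 0.379 0.012]
thrown_bowl 0.94 [230. 254.] [0.439 0.379 0.012]
thrown_bowl 0.58 [295. 269.] [0.386 0.137 0.012]
```

```bash
python3 -c "
import cv2
im=cv2.imread('pics/top1.png')[130:310,140:480]; cv2.imwrite('pics/top1c.png',cv2.resize(im,(799,423),interpolation=cv2.INTER_CUBIC))"
```

```text
(no output)
```

View pics/top1c.png

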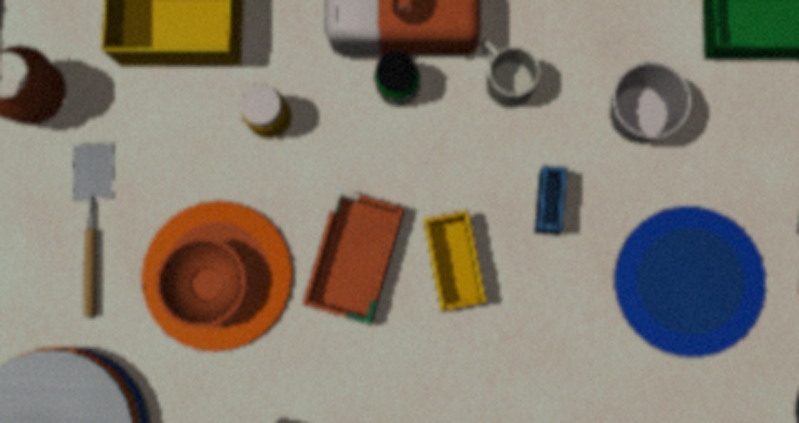

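View pics/side1.png

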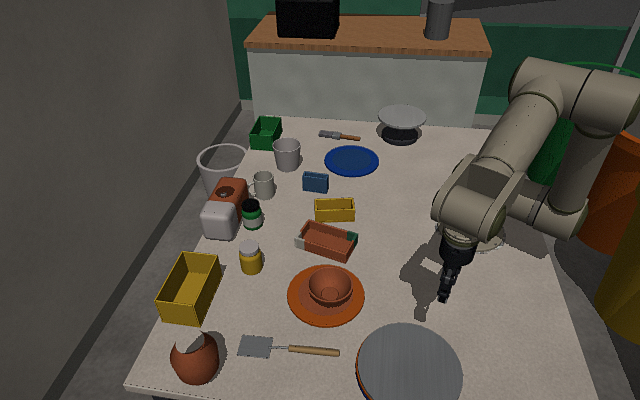

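The large trough stands upright at around (292,239) in the full top picture. The medium is at about (334,240), the small at about (374,215), and the blue bat at about (434,250). The networks agree, apart from a few low-confidence extras. Next I'll get a wrist view above the large trough.

```bash
cat >> h.py <<'E'
def go(x,y,z,yaw=None):
    """tool shift mm and az for target TCP; yaw = world angle of tool y (deg, mod 180)"""
    o=r.get_obs(); M=R.from_rotvec(o['ee_rot']).as_matrix()
    d=M.T@(np.array([x,y,z])-o['tcp_pos'])*1000
    cur=np.degrees(np.arctan2(M[1,1],M[0,1])); az=0 if yaw is None else -((yaw-cur+90)%180-90)
    print('shift',d.round(1),'az',round(az,2),'| tool y at',cur.round(2),'tilt',np.degrees(np.arccos(-M[2,2])).round(2),'tcp',np.round(o['tcp_pos'],4),'j6',round(o['q'][5],2),'F',np.round(o['contact_force'],1),'w',round(o['width'],4),'g',round(o['grasp_force'],1),'t',o['time_s'])
E
python3 -c "
from h import *
print(r.camera_info('wrist'))"
python3 -m jog '[{"x":-220,"y":-110,"z":-50},{"x":-440,"y":-240,"z":-95},{"x":-440,"y":-240,"z":-95},{"x":-440,"y":-240,"z":-95},{"x":-440,"y":-240,"z":-95},{"x":-440,"y":-240,"z":-95},{"x":-440,"y":-240,"z":-95},{"x":-440,"y":-240,"z":-95},{"x":-440,"y":-240,"z":-95},{"x":-440,"y":-240,"z":-95},{"x":-440,"y":-240,"z":-95},{"x":-440,"y":-240,"z":-95}]'
python3 - <<'E'
from h import *
im,KW=snap('wrist','w1')
go(.49,.16,.3)
for t,z in [('large_center',.022),('white_corner',.044),('green_corner',.044),('medium_center',.029),('small_center',.036)]:
    for d in r.place_of(t,'wrist')[:2]:
        print(t,round(d['confidence'],2),np.round(d['centre']),ray('wrist',d['centre'],z,KW).round(4))
E
```

```text
{'vertical_fov': 61.31253562442923, 'cx': 325.1584752560883, 'cy': 206.35657155086926, 'hand_eye': array([[-1.02052400e-04, -9.59445451e-01, -2.81894336e-01,
         7.25153434e-02],
       [ 9.99999789e-01,  8.30512216e-05, -6.44693675e-04,
        -4.64220515e-04],
       [ 6.41960083e-04, -2.81894342e-01,  9.59445239e-01,
        -1.77725928e-01],
       [ 0.00000000e+00,  0.00000000e+00,  0.00000000e+00,
         1.00000000e+00]])}
shift [-420.9 -227.4 -104.7] az 0 | tool y at 72.82 tilt 0.0 tcp [0.1551 0.5016 0.1953] j6 -0.22 F [-0.5  0.6 -0.4] w 0.0858 g 0.0 t 0.55schema error: expected keys x, y, z, ax, ay, az, gripper
```

View pics/w1.png

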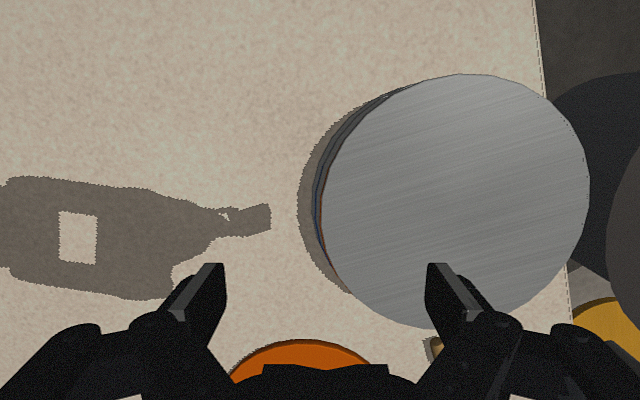

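The wrist view still shows the start place: the call was refused because every key is required in each row. I'm sending it again in full.

```bash

python3 -m jog '[{"x":-40,"y":-22,"z":-10,"ax":0,"ay":0,"az":0,"gripper":-1},{"x":-84,"y":-45,"z":-20,"ax":0,"ay":0,"az":0,"gripper":-1},{"x":-126,"y":-68,"z":-30,"ax":0,"ay":0,"az":0,"gripper":-1},{"x":-168,"y":-91,"z":-40,"ax":0,"ay":0,"az":0,"gripper":-1},{"x":-210,"y":-114,"z":-50,"ax":0,"ay":0,"az":0,"gripper":-1},{"x":-252,"y":-137,"z":-60,"ax":0,"ay":0,"az":0,"gripper":-1},{"x":-294,"y":-160,"z":-70,"ax":0,"ay":0,"az":0,"gripper":-1},{"x":-336,"y":-183,"z":-80,"ax":0,"ay":0,"az":0,"gripper":-1},{"x":-378,"y":-206,"z":-90,"ax":0,"ay":0,"az":0,"gripper":-1},{"x":-405,"y":-222,"z":-100,"ax":0,"ay":0,"az":0,"gripper":-1},{"x":-420,"y":-227,"z":-105,"ax":0,"ay":0,"az":0,"gripper":-1},{"x":-420,"y":-227,"z":-105,"ax":0,"ay":0,"az":0,"gripper":-1}]'
python3 - <<'E'
from h import *
im,KW=snap('wrist','w2')
go(.49,.16,.3)
for t,z in [('large_center',.022),('white_corner',.044),('green_corner',.044),('medium_center',.029),('small_center',.036)]:
    for d in r.place_of(t,'wrist')[:2]:
        print(t,round(d['confidence'],2),np.round(d['centre']),ray('wrist',d['centre'],z,KW).round(4))
E
```

```text
time_s: 2.0
tcp_pos: [0.4905, 0.1593, 0.3004]
ee_rot: [0.473, 3.105, -0.0]
contact_force: [0.7, 0.3, 0.1]
width: 0.0854
grasp_force: 0.0
shift [-0.6 -0.2  0. ] az 0 | tool y at 72.75 tilt 0.02 tcp [0.4895 0.1603 0.3   ] j6 -1.18 F [-0.5  0.2 -1.1] w 0.0853 g 0.0 t 2.05
large_center 0.58 [326. 166.] [0.4945 0.1584 0.022 ]
large_center 0.34 [455. 275.] [0.7099 0.2933 0.022 ]
white_corner 0.92 [361. 232.] [0.5922 0.1779 0.044 ]
green_corner 0.74 [286. 104.] [0.4029 0.1351 0.044 ]
green_corner 0.37 [454. 273.] [0.6924 0.2876 0.044 ]
medium_center 0.93 [212. 198.] [ 0.4898 -0.0047  0.029 ]
medium_center 0.58 [487.  81.] [0.4512 0.3826 0.029 ]
small_center 0.97 [144. 288.] [ 0.586  -0.1501  0.036 ]
```

View pics/w2.png

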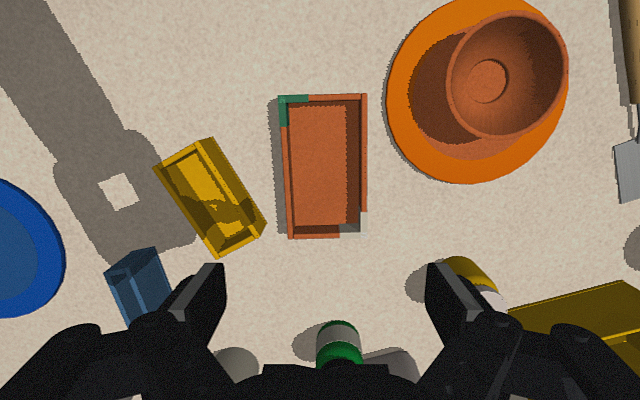

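The wrist picture shows the large trough upright. Its green corner is at about (286,104), its white corner at about (361,232), and the left long wall at about (286,168) faces the yellow trough. The networks agree, so I'll work out the pinch on that wall.

```bash
python3 - <<'E'
from h import *
KW=pose('wrist')
c=[ray('wrist',p,.044,KW)[:2] for p in [(281,95),(367,94),(366,237),(290,240)]]
c=np.array(c); print(c.round(4), c.mean(0).round(4)); 
for a,b in [(0,3),(1,2)]: d=c[b]-c[a]; print(np.degrees(np.arctan2(d[1],d[0])).round(1),np.linalg.norm(d).round(4))
go(.482,.108,.1,73.8); go(.482,.108,.015,73.8)
E
```

```text
[[0.3895 0.1347]
 [0.4193 0.2354]
 [0.5995 0.1854]
 [0.573  0.0839]] [0.4953 0.1598]
-15.5 0.1903
-15.5 0.187
shift [ -9.4 -53.  200.3] az -0.9 | tool y at 72.9 tilt 0.01 tcp [0.4887 0.1614 0.3003] j6 -1.18 F [-0.6 -0.3  0.1] w 0.0851 g 0.0 t 2.3
shift [ -9.4 -53.  285.3] az -0.9 | tool y at 72.9 tilt 0.01 tcp [0.4887 0.1614 0.3003] j6 -1.18 F [-0.6 -0.3  0.1] w 0.0851 g 0.0 t 2.3
```

```bash

python3 -m jog '[{"x":-3,"y":-20,"z":30,"ax":0,"ay":0,"az":-1,"gripper":0},{"x":-9,"y":-40,"z":70,"ax":0,"ay":0,"az":-1.3,"gripper":0},{"x":-9,"y":-52,"z":110,"ax":0,"ay":0,"az":-1.3,"gripper":0},{"x":-9,"y":-52,"z":150,"ax":0,"ay":0,"az":-1.3,"gripper":0},{"x":-9,"y":-52,"z":185,"ax":0,"ay":0,"az":-1.3,"gripper":0},{"x":-9,"y":-52,"z":210,"ax":0,"ay":0,"az":-1.3,"gripper":0},{"x":-9,"y":-52,"z":230,"ax":0,"ay":0,"az":-1.3,"gripper":0},{"x":-9,"y":-52,"z":250,"ax":0,"ay":0,"az":-1.3,"gripper":0},{"x":-9,"y":-52,"z":265,"ax":0,"ay":0,"az":-1.3,"gripper":0},{"x":-9,"y":-52,"z":278,"ax":0,"ay":0,"az":-1.3,"gripper":0},{"x":-9,"y":-52,"z":284,"ax":0,"ay":0,"az":-1.3,"gripper":0},{"x":-9,"y":-52,"z":285,"ax":0,"ay":0,"az":-1.3,"gripper":0}]' 80
python3 - <<'E'
from h import *
go(.482,.1095,.016,74.2); snap('wrist','w3')
E
```

```text
time_s: 3.5
tcp_pos: [0.4821, 0.1087, 0.015]
ee_rot: [-0.433, -3.111, 0.0]
contact_force: [0.6, -0.6, -0.1]
width: 0.0424
grasp_force: 0.0
shift [ 0.3  0.7 -1. ] az -0.04 | tool y at 74.16 tilt 0.05 tcp [0.4821 0.1087 0.015 ] j6 -1.31 F [ 0.6 -0.6 -0.1] w 0.0424 g 0.0 t 3.5
```

View pics/w3.png

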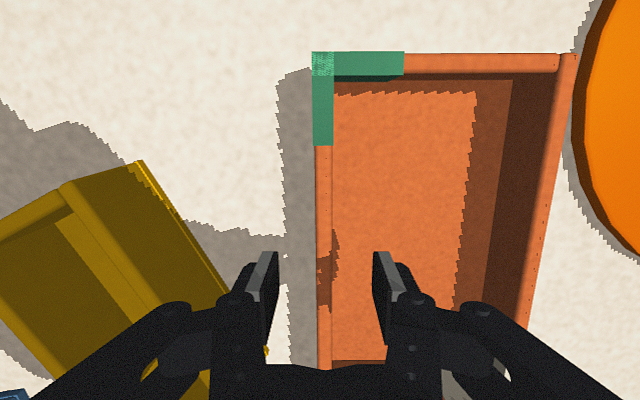

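The wall, at column 324, is centred between the pads at 268 and 385 and runs parallel to them. I'll close and lift.

```bash

python3 -m jog '[{"x":0,"y":0,"z":0,"ax":0,"ay":0,"az":0,"gripper":1},{"x":0,"y":0,"z":0,"ax":0,"ay":0,"az":0,"gripper":1},{"x":0,"y":0,"z":0,"ax":0,"ay":0,"az":0,"gripper":1},{"x":0,"y":0,"z":0,"ax":0,"ay":0,"az":0,"gripper":1},{"x":0,"y":0,"z":0,"ax":0,"ay":0,"az":0,"gripper":1},{"x":0,"y":0,"z":-2,"ax":0,"ay":0,"az":0,"gripper":1},{"x":0,"y":0,"z":-8,"ax":0,"ay":0,"az":0,"gripper":1},{"x":0,"y":0,"z":-20,"ax":0,"ay":0,"az":0,"gripper":1},{"x":0,"y":0,"z":-40,"ax":0,"ay":0,"az":0,"gripper":1},{"x":0,"y":0,"z":-60,"ax":0,"ay":0,"az":0,"gripper":1},{"x":0,"y":0,"z":-70,"ax":0,"ay":0,"az":0,"gripper":1},{"x":0,"y":0,"z":-70,"ax":0,"ay":0,"az":0,"gripper":1}]' 80
python3 - <<'E'
from h import *
im,KW=snap('side','s2'); cv2.imwrite('pics/s2c.png',cv2.resize(im[150:310,200:460,::-1],(780,480),interpolation=cv2.INTER_CUBIC))
for d in r.place_of('blue_bat_top','top')[:1]: print(d)
r.get_image('top')
for d in r.place_of('blue_bat_top','top')[:1]: print(ray('top',d['centre'],.012),d['confidence'])
b=r.search_frame('blue_bat','top')[:2];print(b); x,y,w,h=b[0]['bbox']; print(ray('top',(x+w/2,y+h/2),.010))
go(.443,-.425,.2,74.2)
E
```

```text
time_s: 4.75
tcp_pos: [0.4833, 0.1083, 0.0868]
ee_rot: [0.433, 3.108, 0.001]
contact_force: [0.2, 0.8, 0.1]
width: -0.0002
grasp_force: 0.0
{'centre': [433.7, 250.6], 'confidence': 0.64}
[ 0.46336102 -0.37160949  0.012     ] 0.88
[{'bbox': [402.1, 215.9, 63.0, 66.6], 'confidence': 0.98}]
[ 0.46201934 -0.37646471  0.01      ]
shift [-108.2 -523.7 -115.4] az -0.08 | tool y at 74.12 tilt 0.09 tcp [0.4821 0.1083 0.0845] j6 -1.31 F [-0.5 -0.7 -0.4] w -0.0002 g 0.0 t 5.0
```

View pics/s2c.png

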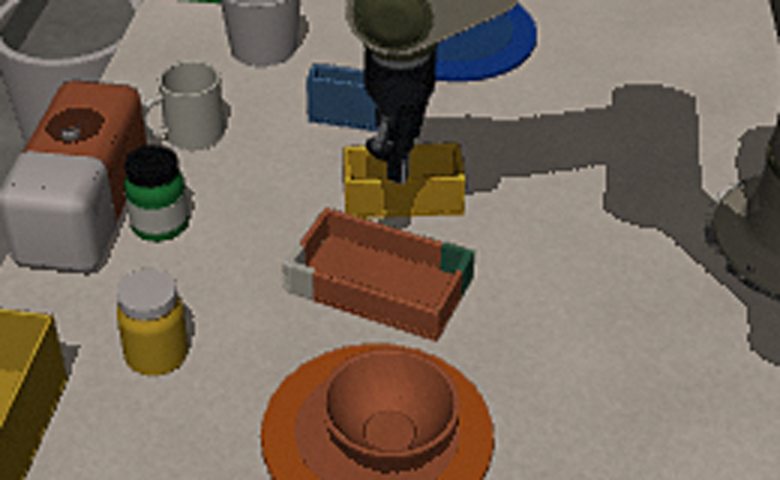

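The pick missed: the jaws are fully shut (width 0) and the trough is still on the table around (385,270) in the crop. I'll rise, re-measure, and this time check the grip before lifting.

```bash

python3 -m jog '[{"x":0,"y":10,"z":-40,"ax":0,"ay":0,"az":0,"gripper":0},{"x":0,"y":30,"z":-85,"ax":0,"ay":0,"az":0,"gripper":0},{"x":0,"y":50,"z":-130,"ax":0,"ay":0,"az":0,"gripper":0},{"x":0,"y":50,"z":-160,"ax":0,"ay":0,"az":0,"gripper":0},{"x":0,"y":50,"z":-160,"ax":0,"ay":0,"az":0,"gripper":0}]' 120
python3 - <<'E'
from h import *
im,KW=snap('wrist','w4')
go(.49,.16,.25)
for t,z in [('large_center',.022),('white_corner',.044),('green_corner',.044),('medium_center',.029)]:
    for d in r.place_of(t,'wrist')[:1]:
        print(t,round(d['confidence'],2),np.round(d['centre']),ray('wrist',d['centre'],z,KW).round(4))
E
```

```text
time_s: 5.5
tcp_pos: [0.4976, 0.157, 0.2487]
ee_rot: [0.432, 3.105, 0.002]
contact_force: [-0.9, -1.3, -0.8]
width: 0.0429
grasp_force: 0.0
shift [ 7.3  1.4 -4. ] az 0 | tool y at 74.15 tilt 0.13 tcp [0.4967 0.1566 0.2461] j6 -1.21 F [-0.3  0.4 -0.8] w 0.0426 g 0.0 t 5.55
large_center 0.87 [325. 167.] [0.4961 0.1575 0.022 ]
green_corner 0.6 [462. 290.] [0.6931 0.2836 0.044 ]
medium_center 0.94 [199. 200.] [ 0.4914 -0.0011  0.029 ]
```

View pics/w4.png

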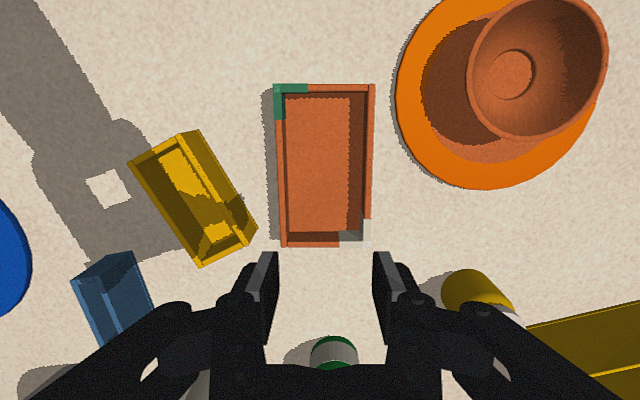

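The trough is where it was: left wall at about column 280, centre about (325,167). I'll go a little deeper, close at 120 N and check before lifting.

```bash
python3 - <<'E'
from h import *
go(.482,.109,.011,74.2)
E
```

```text
shift [ -0.5 -48.8 232.7] az -0.1 | tool y at 74.1 tilt 0.18 tcp [0.4956 0.1562 0.2437] j6 -1.21 F [ 1.   0.5 -0.4] w 0.0426 g 0.0 t 5.75
```

```bash

python3 -m jog '[{"x":0,"y":-20,"z":40,"ax":0,"ay":0,"az":0,"gripper":0},{"x":0,"y":-40,"z":85,"ax":0,"ay":0,"az":0,"gripper":0},{"x":0,"y":-50,"z":130,"ax":0,"ay":0,"az":0,"gripper":0},{"x":0,"y":-50,"z":170,"ax":0,"ay":0,"az":0,"gripper":0},{"x":0,"y":-50,"z":200,"ax":0,"ay":0,"az":0,"gripper":0},{"x":0,"y":-50,"z":220,"ax":0,"ay":0,"az":0,"gripper":0},{"x":0,"y":-50,"z":230,"ax":0,"ay":0,"az":0,"gripper":0},{"x":0,"y":-50,"z":233,"ax":0,"ay":0,"az":0,"gripper":0},{"x":0,"y":-50,"z":233,"ax":0,"ay":0,"az":0,"gripper":0.5},{"x":0,"y":-50,"z":233,"ax":0,"ay":0,"az":0,"gripper":1},{"x":0,"y":-50,"z":233,"ax":0,"ay":0,"az":0,"gripper":1},{"x":0,"y":-50,"z":233,"ax":0,"ay":0,"az":0,"gripper":1}]' 120
python3 -m jog '[{"x":0,"y":0,"z":0,"ax":0,"ay":0,"az":0,"gripper":1},{"x":0,"y":0,"z":0,"ax":0,"ay":0,"az":0,"gripper":1},{"x":0,"y":0,"z":0,"ax":0,"ay":0,"az":0,"gripper":1}]'
```

```text
time_s: 6.95
tcp_pos: [0.4829, 0.1084, 0.0129]
ee_rot: [0.434, 3.11, 0.0]
contact_force: [-0.0, 0.1, -0.6]
width: 0.0003
grasp_force: 0.0
time_s: 7.25
tcp_pos: [0.4826, 0.1083, 0.0123]
ee_rot: [0.434, 3.111, -0.0]
contact_force: [0.9, -0.8, -0.3]
width: 0.0003
grasp_force: 0.0
```

```bash
python3 - <<'E'
from h import *
a,_=snap('wrist','w5'); b=r.get_image('side'); 
o=r.get_obs(); K1=pose('side'); print(proj('side',o['tcp_pos'],K1), o['tcp_pos'])
u,v=map(int,proj('side',o['tcp_pos'],K1))
c=cv2.resize(b[v-60:v+40,u-70:u+55],(500,400),interpolation=cv2.INTER_CUBIC)
d=np.hstack([cv2.resize(a[100:400,140:500],(300,250)),]); 
out=np.zeros((400,800,3),np.uint8); out[:,:500]=c; out[:250,500:]=d; cv2.imwrite('pics/c5.png',out[:,:,::-1])
E
```

```text
[331.57383734 232.84763167] [0.48254467 0.10833591 0.01231586]
```

View pics/c5.png

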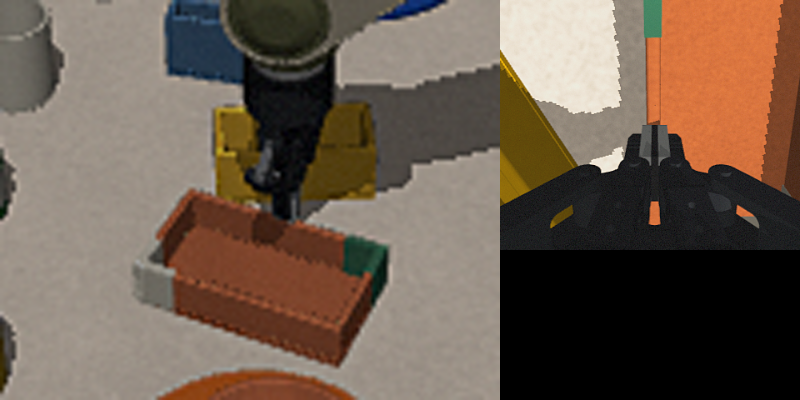

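The wrist half shows the jaws shut directly over the wall, with wall visible on both sides. The side crop shows the fingertips ending at about (285,215), while the reported TCP projects to (280,240). From the pads' apparent size, the tips end about 35 mm short of the reported TCP, so they closed above the rim. I'll open and go deeper in small steps, watching the force.

```bash

python3 -m jog '[{"x":0,"y":0,"z":0,"ax":0,"ay":0,"az":0,"gripper":0},{"x":0,"y":0,"z":0,"ax":0,"ay":0,"az":0,"gripper":0},{"x":0,"y":0,"z":0,"ax":0,"ay":0,"az":0,"gripper":0},{"x":0,"y":0,"z":0,"ax":0,"ay":0,"az":0,"gripper":0},{"x":0,"y":0,"z":4,"ax":0,"ay":0,"az":0,"gripper":0},{"x":0,"y":0,"z":8,"ax":0,"ay":0,"az":0,"gripper":0},{"x":0,"y":0,"z":12,"ax":0,"ay":0,"az":0,"gripper":0},{"x":0,"y":0,"z":14,"ax":0,"ay":0,"az":0,"gripper":0}]'
python3 -m jog '[{"x":0,"y":0,"z":4,"ax":0,"ay":0,"az":0,"gripper":0},{"x":0,"y":0,"z":8,"ax":0,"ay":0,"az":0,"gripper":0},{"x":0,"y":0,"z":8,"ax":0,"ay":0,"az":0,"gripper":0}]'
```

```text
time_s: 8.15
tcp_pos: [0.4823, 0.1083, -0.0023]
ee_rot: [-0.434, -3.111, 0.0]
contact_force: [-0.1, -0.3, 0.1]
width: 0.0431
grasp_force: 0.0
time_s: 8.45
tcp_pos: [0.4822, 0.1083, -0.0103]
ee_rot: [-0.434, -3.111, 0.0]
contact_force: [-0.5, 0.6, -0.1]
width: 0.0427
grasp_force: 0.0
```

There's no contact with the TCP reading below the table, which confirms the tips are short of it. I'll go a little further and close.

```bash

python3 -m jog '[{"x":0,"y":0,"z":3,"ax":0,"ay":0,"az":0,"gripper":0},{"x":0,"y":0,"z":6,"ax":0,"ay":0,"az":0,"gripper":0},{"x":0,"y":0,"z":6,"ax":0,"ay":0,"az":0,"gripper":1},{"x":0,"y":0,"z":6,"ax":0,"ay":0,"az":0,"gripper":1},{"x":0,"y":0,"z":6,"ax":0,"ay":0,"az":0,"gripper":1},{"x":0,"y":0,"z":6,"ax":0,"ay":0,"az":0,"gripper":1},{"x":0,"y":0,"z":6,"ax":0,"ay":0,"az":0,"gripper":1}]' 90
```

```text
time_s: 9.15
tcp_pos: [0.4826, 0.1084, -0.0154]
ee_rot: [0.434, 3.111, 0.0]
contact_force: [-2.3, -0.1, 6.1]
width: 0.0063
grasp_force: 88.7
```

```bash

python3 -m jog '[{"x":0,"y":0,"z":-2,"ax":0,"ay":0,"az":0,"gripper":1},{"x":0,"y":0,"z":-5,"ax":0,"ay":0,"az":0,"gripper":1},{"x":0,"y":0,"z":-8,"ax":0,"ay":0,"az":0,"gripper":1},{"x":0,"y":0,"z":-11,"ax":0,"ay":0,"az":0,"gripper":1},{"x":0,"y":0,"z":-12,"ax":0,"ay":0,"az":0,"gripper":1},{"x":0,"y":0,"z":-12,"ax":0,"ay":0,"az":0,"gripper":1}]'
python3 - <<'E'
from h import *
b=r.get_image('side')
cv2.imwrite('pics/c6.png',cv2.resize(b[170:300,250:410,::-1],(640,520),interpolation=cv2.INTER_CUBIC))
E
```

```text
time_s: 9.75
tcp_pos: [0.4826, 0.1083, -0.0036]
ee_rot: [0.434, 3.111, 0.0]
contact_force: [0.8, 0.5, -3.4]
width: 0.006
grasp_force: 87.8
```

View pics/c6.png

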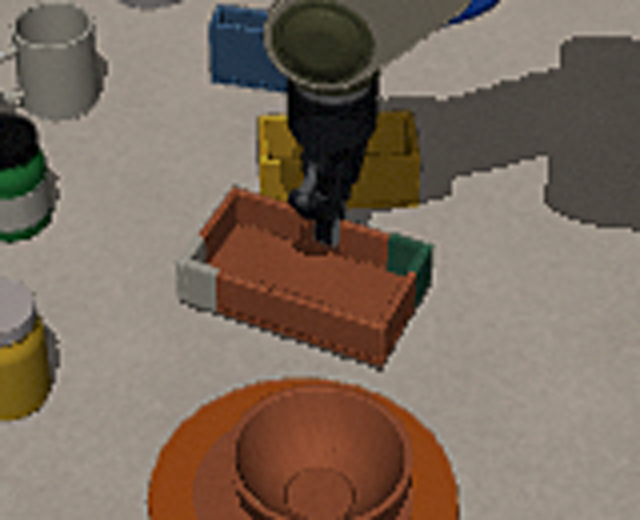

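It's held level: width is 6 mm, the load is 3.4 N, and the trough at about (305,280) is clear of the table. I'll lift it and carry it over to the bat.

```bash

python3 -m jog '[{"x":0,"y":0,"z":-8,"ax":0,"ay":0,"az":0,"gripper":1},{"x":0,"y":0,"z":-20,"ax":0,"ay":0,"az":0,"gripper":1},{"x":0,"y":0,"z":-36,"ax":0,"ay":0,"az":0,"gripper":1},{"x":0,"y":0,"z":-54,"ax":0,"ay":0,"az":0,"gripper":1},{"x":0,"y":0,"z":-74,"ax":0,"ay":0,"az":0,"gripper":1},{"x":-1,"y":-5,"z":-94,"ax":0,"ay":0,"az":0,"gripper":1},{"x":-3,"y":-15,"z":-110,"ax":0,"ay":0,"az":0,"gripper":1},{"x":-6,"y":-30,"z":-120,"ax":0,"ay":0,"az":0,"gripper":1},{"x":-11,"y":-50,"z":-125,"ax":0,"ay":0,"az":0,"gripper":1},{"x":-16,"y":-75,"z":-125,"ax":0,"ay":0,"az":0,"gripper":1},{"x":-22,"y":-105,"z":-125,"ax":0,"ay":0,"az":0,"gripper":1},{"x":-29,"y":-135,"z":-125,"ax":0,"ay":0,"az":0,"gripper":1}]'
python3 -m jog '[{"x":-6,"y":-30,"z":0,"ax":0,"ay":0,"az":0,"gripper":1},{"x":-13,"y":-62,"z":0,"ax":0,"ay":0,"az":0,"gripper":1},{"x":-20,"y":-96,"z":0,"ax":0,"ay":0,"az":0,"gripper":1},{"x":-28,"y":-131,"z":0,"ax":0,"ay":0,"az":0,"gripper":1},{"x":-35,"y":-167,"z":0,"ax":0,"ay":0,"az":0,"gripper":1},{"x":-43,"y":-203,"z":0,"ax":0,"ay":0,"az":0,"gripper":1},{"x":-51,"y":-239,"z":0,"ax":0,"ay":0,"az":0,"gripper":1},{"x":-58,"y":-273,"z":0,"ax":0,"ay":0,"az":0,"gripper":1},{"x":-65,"y":-305,"z":0,"ax":0,"ay":0,"az":0,"gripper":1},{"x":-71,"y":-333,"z":0,"ax":0,"ay":0,"az":0,"gripper":1},{"x":-77,"y":-358,"z":0,"ax":0,"ay":0,"az":0,"gripper":1},{"x":-80,"y":-374,"z":0,"ax":0,"ay":0,"az":0,"gripper":1}]'
python3 - <<'E'
from h import *
im,KW=snap('wrist','w7')
for n in ['blue_bat_top','large_center']:
  for d in r.place_of(n,'wrist')[:1]: print(d, ray('wrist',d['centre'],.012,KW))
b=r.search_frame('blue_bat','wrist')[:1]; print(b)
m=((im[:,:,2].astype(int)-im[:,:,0]>50)).astype(np.uint8)
cn=max(cv2.findContours(m,0,cv2.CHAIN_APPROX_NONE)[0],key=len)[:,0,:]
P=np.array([ray('wrist',p,.012,KW)[:2] for p in cn])
print(cv2.minEnclosingCircle(P.astype(np.float32)),len(P)); print(r.search_frame('large','wrist')[:1])
o=r.get_obs();go(.447,-.424,.01,74.2)
E
```

```text
time_s: 11.0
tcp_pos: [0.4733, -0.0304, 0.1224]
ee_rot: [0.433, 3.11, -0.0]
contact_force: [0.5, -0.3, -3.3]
width: 0.0063
grasp_force: 88.1
time_s: 12.2
tcp_pos: [0.4478, -0.4129, 0.1222]
ee_rot: [0.435, 3.11, -0.002]
contact_force: [-1.0, 0.9, -4.0]
width: 0.0063
grasp_force: 88.2
{'centre': [434.7, 271.3], 'confidence': 0.86} [ 0.54894621 -0.33521266  0.012     ]
[{'bbox': [235.5, 69.9, 79.1, 207.5], 'confidence': 0.68}]
((0.43305253982543945, -0.4371894896030426), 0.0961536094546318) 459
[{'bbox': [308.5, 34.2, 328.6, 337.8], 'confidence': 0.81}]
shift [ -2.5 -13.5 111.8] az -0.06 | tool y at 74.14 tilt 0.01 tcp [ 0.4482 -0.4104  0.1218] j6 -2.23 F [ 0.4  0.4 -4.6] w 0.0058 g 88.3 t 12.45
```

```bash
python3 - <<'E'
from h import *
im=cv2.imread('pics/top1.png').astype(int)
m=((im[:,:,0]-im[:,:,2]>40)).astype(np.uint8); m[:,:395]=0; m[:200]=0; m[300:]=0
cn=max(cv2.findContours(m,0,cv2.CHAIN_APPROX_NONE)[0],key=len)[:,0,:]
KW=pose('top'); P=np.array([ray('top',p,.010,KW)[:2] for p in cn]); print(len(P),P.min(0),P.max(0),(P.min(0)+P.max(0))/2, P.mean(0))
go(.447,-.424,.01,74.2)
E
```

```text
179 [ 0.34535883 -0.4933186 ] [ 0.57885716 -0.25888504] [ 0.46210799 -0.37610182] [ 0.46212904 -0.37521171]
shift [ -2.5 -13.5 111.8] az -0.06 | tool y at 74.14 tilt 0.01 tcp [ 0.4482 -0.4104  0.1218] j6 -2.23 F [ 0.4  0.4 -4.6] w 0.0058 g 88.3 t 12.45
```

```bash

python3 -m jog '[{"x":-2,"y":-7,"z":8,"ax":0,"ay":0,"az":0,"gripper":1},{"x":-4,"y":-14,"z":20,"ax":0,"ay":0,"az":0,"gripper":1},{"x":-4,"y":-14,"z":36,"ax":0,"ay":0,"az":0,"gripper":1},{"x":-4,"y":-14,"z":54,"ax":0,"ay":0,"az":0,"gripper":1},{"x":-4,"y":-14,"z":72,"ax":0,"ay":0,"az":0,"gripper":1},{"x":-4,"y":-14,"z":88,"ax":0,"ay":0,"az":0,"gripper":1},{"x":-4,"y":-14,"z":100,"ax":0,"ay":0,"az":0,"gripper":1},{"x":-4,"y":-14,"z":108,"ax":0,"ay":0,"az":0,"gripper":1},{"x":-4,"y":-14,"z":113,"ax":0,"ay":0,"az":0,"gripper":1},{"x":-4,"y":-14,"z":117,"ax":0,"ay":0,"az":0,"gripper":1},{"x":-4,"y":-14,"z":119,"ax":0,"ay":0,"az":0,"gripper":1}]'
python3 -m jog '[{"x":0,"y":0,"z":1,"ax":0,"ay":0,"az":0,"gripper":1},{"x":0,"y":0,"z":2,"ax":0,"ay":0,"az":0,"gripper":1},{"x":0,"y":0,"z":3,"ax":0,"ay":0,"az":0,"gripper":1},{"x":0,"y":0,"z":4,"ax":0,"ay":0,"az":0,"gripper":1}]'
```

```text
time_s: 13.55
tcp_pos: [0.4482, -0.4258, 0.0023]
ee_rot: [0.434, 3.111, -0.0]
contact_force: [-0.4, 0.2, -4.2]
width: 0.0061
grasp_force: 88.2
time_s: 13.95
tcp_pos: [0.4482, -0.4257, -0.0016]
ee_rot: [0.434, 3.111, -0.0]
contact_force: [-0.0, -0.6, -3.2]
width: 0.0063
grasp_force: 88.2
```

```bash

python3 -m jog '[{"x":0,"y":0,"z":1,"ax":0,"ay":0,"az":0,"gripper":1},{"x":0,"y":0,"z":2,"ax":0,"ay":0,"az":0,"gripper":1},{"x":0,"y":0,"z":2,"ax":0,"ay":0,"az":0,"gripper":1}]'
python3 -m jog '[{"x":0,"y":0,"z":0.5,"ax":0,"ay":0,"az":0,"gripper":1},{"x":0,"y":0,"z":0.5,"ax":0,"ay":0,"az":0,"gripper":1}]'
```

```text
time_s: 14.25
tcp_pos: [0.4482, -0.4258, -0.0034]
ee_rot: [0.434, 3.111, -0.0]
contact_force: [-0.9, 0.3, -0.8]
width: 0.0062
grasp_force: 88.7
time_s: 14.45
tcp_pos: [0.4482, -0.4258, -0.0034]
ee_rot: [0.434, 3.111, -0.001]
contact_force: [-3.4, 1.9, 5.0]
width: 0.0059
grasp_force: 89.7
```

It's resting on the bat. I'll release, rise and look.

```bash

python3 -m jog '[{"x":0,"y":0,"z":0,"ax":0,"ay":0,"az":0,"gripper":0.2},{"x":0,"y":0,"z":0,"ax":0,"ay":0,"az":0,"gripper":0.2},{"x":0,"y":0,"z":0,"ax":0,"ay":0,"az":0,"gripper":0.2},{"x":0,"y":0,"z":-10,"ax":0,"ay":0,"az":0,"gripper":0.2},{"x":0,"y":0,"z":-35,"ax":0,"ay":0,"az":0,"gripper":0.2},{"x":0,"y":10,"z":-70,"ax":0,"ay":0,"az":0,"gripper":1},{"x":0,"y":30,"z":-110,"ax":0,"ay":0,"az":0,"gripper":1},{"x":0,"y":50,"z":-150,"ax":0,"ay":0,"az":0,"gripper":1},{"x":0,"y":50,"z":-190,"ax":0,"ay":0,"az":0,"gripper":1},{"x":0,"y":50,"z":-215,"ax":0,"ay":0,"az":0,"gripper":1},{"x":0,"y":50,"z":-220,"ax":0,"ay":0,"az":0,"gripper":1},{"x":0,"y":50,"z":-220,"ax":0,"ay":0,"az":0,"gripper":1}]'
python3 - <<'E'
from h import *
im,KW=snap('wrist','w8')
for t,z in [('large_center',.034),('white_corner',.056),('green_corner',.056),('medium_center',.029),('small_center',.036),('blue_bat_top',.012)]:
    for d in r.place_of(t,'wrist')[:1]:
        print(t,round(d['confidence'],2),np.round(d['centre']),ray('wrist',d['centre'],z,KW).round(4))
b,g,rr=[im[:,:,i].astype(int) for i in (2,1,0)]
m=((b-rr>50)).astype(np.uint8); P=np.array([ray('wrist',p,.012,KW)[:2] for p in np.argwhere(m)[:,::-1][::50]]); print('blue',P.min(0),P.max(0))
m=cv2.morphologyEx(((rr-b>50)&(rr-g>40)).astype(np.uint8),cv2.MORPH_OPEN,np.ones((5,5)))
cn=max(cv2.findContours(m,0,cv2.CHAIN_APPROX_NONE)[0],key=cv2.contourArea); print(cv2.minAreaRect(cn), cv2.boxPoints(cv2.minAreaRect(cn)).tolist())
go(.462,-.376,.2)
E
```

```text
time_s: 15.65
tcp_pos: [0.4619, -0.3776, 0.2163]
ee_rot: [0.434, 3.111, -0.001]
contact_force: [-0.1, -1.3, -1.1]
width: -0.0001
grasp_force: 0.0
large_center 0.85 [327. 177.] [ 0.4628 -0.3769  0.034 ]
white_corner 0.7 [589. 334.] [ 0.7227 -0.1301  0.056 ]
green_corner 0.68 [279.  94.] [ 0.3689 -0.3972  0.056 ]
small_center 0.92 [549. 228.] [ 0.5867 -0.1519  0.036 ]
blue [ 0.34455347 -0.49296026] [ 0.67601391 -0.09274443]
((320.5, 179.5), (171.0, 99.0), 90.0) [[271.0, 94.0], [370.0, 94.0], [370.0, 265.0], [271.0, 265.0]]
shift [ 0.   1.4 15. ] az 0 | tool y at 74.12 tilt 0.08 tcp [ 0.4616 -0.3774  0.215 ] j6 -2.18 F [-0.5  0.3  0.1] w -0.0002 g 0.0 t 16.0
```

View pics/w8.png

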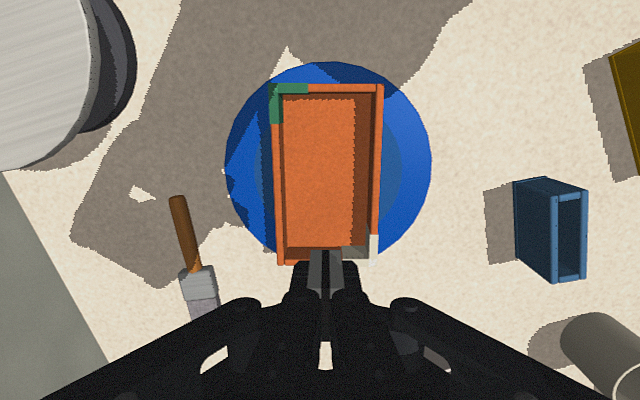

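The picture shows the large trough square on the bat: green corner at about (279,94), white corner at about (370,250), centre at (327,177), within 2 mm of the bat's centre. Next comes the press at the white corner with the jaws shut.

```bash

python3 -m jog '[{"x":-20,"y":10,"z":20,"ax":0,"ay":0,"az":0,"gripper":1},{"x":-45,"y":25,"z":50,"ax":0,"ay":0,"az":0,"gripper":1},{"x":-70,"y":42,"z":80,"ax":0,"ay":0,"az":0,"gripper":1},{"x":-84,"y":49,"z":110,"ax":0,"ay":0,"az":0,"gripper":1},{"x":-84,"y":49,"z":140,"ax":0,"ay":0,"az":0,"gripper":1},{"x":-84,"y":49,"z":160,"ax":0,"ay":0,"az":0,"gripper":1},{"x":-84,"y":49,"z":172,"ax":0,"ay":0,"az":0,"gripper":1},{"x":-84,"y":49,"z":178,"ax":0,"ay":0,"az":0,"gripper":1},{"x":-84,"y":49,"z":180,"ax":0,"ay":0,"az":0,"gripper":1},{"x":-84,"y":49,"z":182,"ax":0,"ay":0,"az":0,"gripper":1}]'
python3 -m jog '[{"x":0,"y":0,"z":2,"ax":0,"ay":0,"az":0,"gripper":1},{"x":0,"y":0,"z":4,"ax":0,"ay":0,"az":0,"gripper":1},{"x":0,"y":0,"z":6,"ax":0,"ay":0,"az":0,"gripper":1}]'
```

```text
time_s: 17.0
tcp_pos: [0.5564, -0.3539, 0.0348]
ee_rot: [0.434, 3.11, -0.002]
contact_force: [-0.7, -0.8, 0.7]
width: 0.0002
grasp_force: 0.0
time_s: 17.3
tcp_pos: [0.5561, -0.3535, 0.028]
ee_rot: [0.434, 3.111, -0.001]
contact_force: [-0.3, -0.7, -0.6]
width: -0.0002
grasp_force: 0.0
```

```bash

python3 -m jog '[{"x":0,"y":0,"z":1,"ax":0,"ay":0,"az":0,"gripper":1},{"x":0,"y":0,"z":2,"ax":0,"ay":0,"az":0,"gripper":1}]'
python3 -m jog '[{"x":0,"y":0,"z":1,"ax":0,"ay":0,"az":0,"gripper":1},{"x":0,"y":0,"z":2,"ax":0,"ay":0,"az":0,"gripper":1}]'
```

```text
time_s: 17.5
tcp_pos: [0.556, -0.3534, 0.0258]
ee_rot: [0.434, 3.111, -0.0]
contact_force: [-0.3, -1.1, -0.6]
width: 0.0001
grasp_force: 0.0
time_s: 17.7
tcp_pos: [0.556, -0.3534, 0.0238]
ee_rot: [0.434, 3.111, -0.0]
contact_force: [0.4, 0.1, -0.3]
width: -0.0
grasp_force: 0.0
```

```bash

python3 -m jog '[{"x":0,"y":0,"z":1,"ax":0,"ay":0,"az":0,"gripper":1},{"x":0,"y":0,"z":2,"ax":0,"ay":0,"az":0,"gripper":1}]'
python3 -m jog '[{"x":0,"y":0,"z":1,"ax":0,"ay":0,"az":0,"gripper":1},{"x":0,"y":0,"z":1,"ax":0,"ay":0,"az":0,"gripper":1}]'
```

```text
time_s: 17.9
tcp_pos: [0.556, -0.3534, 0.0217]
ee_rot: [0.434, 3.111, -0.0]
contact_force: [-0.6, 0.1, -0.3]
width: 0.0001
grasp_force: 0.0
time_s: 18.1
tcp_pos: [0.556, -0.3533, 0.0206]
ee_rot: [-0.434, -3.111, -0.0]
contact_force: [-0.8, -0.5, 0.5]
width: 0.0003
grasp_force: 0.0
```

```bash

python3 -m jog '[{"x":0,"y":0,"z":1,"ax":0,"ay":0,"az":0,"gripper":1},{"x":0,"y":0,"z":1,"ax":0,"ay":0,"az":0,"gripper":1}]'
python3 -m jog '[{"x":0,"y":0,"z":1,"ax":0,"ay":0,"az":0,"gripper":1},{"x":0,"y":0,"z":1,"ax":0,"ay":0,"az":0,"gripper":1}]'
```

```text
time_s: 18.3
tcp_pos: [0.5561, -0.3535, 0.0201]
ee_rot: [0.434, 3.111, -0.0]
contact_force: [-0.4, 0.0, 2.2]
width: 0.0003
grasp_force: 1.2
time_s: 18.5
tcp_pos: [0.5562, -0.3535, 0.0201]
ee_rot: [0.434, 3.111, -0.001]
contact_force: [-4.2, 2.4, 9.4]
width: 0.0003
grasp_force: 4.7
```

The white corner took 9.4 N at contact height (tip about 36 mm short of the TCP). Now the green corner.

```bash

python3 -m jog '[{"x":0,"y":0,"z":-10,"ax":0,"ay":0,"az":0,"gripper":1},{"x":20,"y":-12,"z":-25,"ax":0,"ay":0,"az":0,"gripper":1},{"x":55,"y":-32,"z":-30,"ax":0,"ay":0,"az":0,"gripper":1},{"x":90,"y":-52,"z":-30,"ax":0,"ay":0,"az":0,"gripper":1},{"x":125,"y":-73,"z":-30,"ax":0,"ay":0,"az":0,"gripper":1},{"x":155,"y":-90,"z":-30,"ax":0,"ay":0,"az":0,"gripper":1},{"x":168,"y":-98,"z":-25,"ax":0,"ay":0,"az":0,"gripper":1},{"x":168,"y":-98,"z":-15,"ax":0,"ay":0,"az":0,"gripper":1},{"x":168,"y":-98,"z":-8,"ax":0,"ay":0,"az":0,"gripper":1},{"x":168,"y":-98,"z":-5,"ax":0,"ay":0,"az":0,"gripper":1},{"x":168,"y":-98,"z":-3,"ax":0,"ay":0,"az":0,"gripper":1},{"x":168,"y":-98,"z":-2,"ax":0,"ay":0,"az":0,"gripper":1}]'
python3 -m jog '[{"x":0,"y":0,"z":1,"ax":0,"ay":0,"az":0,"gripper":1},{"x":0,"y":0,"z":2,"ax":0,"ay":0,"az":0,"gripper":1},{"x":0,"y":0,"z":2,"ax":0,"ay":0,"az":0,"gripper":1}]'
```

```text
time_s: 19.7
tcp_pos: [0.3682, -0.4014, 0.0205]
ee_rot: [-0.432, -3.112, -0.0]
contact_force: [0.7, 0.3, -0.7]
width: 0.0
grasp_force: 0.0
time_s: 20.0
tcp_pos: [0.3681, -0.4017, 0.02]
ee_rot: [0.433, 3.111, -0.001]
contact_force: [-0.4, 4.1, 10.8]
width: 0.0001
grasp_force: 5.2
```

Green corner pressed at 10.8 N. I'll move on over the medium trough and fit its box outline to the yellow pixels.

```bash
cat >> h.py <<'E'
from scipy.optimize import minimize
def fitbox(KW,mask,L,W,H,z0,g):
    """fit pose (x,y,yaw deg) of a box silhouette to a mask"""
    C=np.array([[a*L/2,b*W/2,z0+c*H] for a in(-1,1) for b in(-1,1) for c in(0,1)])
    def f(p):
        M=R.from_euler('z',p[2],degrees=True).as_matrix(); P=C@M.T+[p[0]/1000,p[1]/1000,0]
        q=np.array([proj('wrist',c,KW) for c in P]); h=cv2.convexHull((q*16).astype(np.int32))
        m=np.zeros_like(mask); cv2.fillConvexPoly(m,h,1,shift=4); return 1-(m&mask).sum()/(m|mask).sum()
    best=min((minimize(f,g0,method='Nelder-Mead',options=dict(initial_simplex=np.array([g0,[g0[0]+8,g0[1],g0[2]],[g0[0],g0[1]+8,g0[2]],[g0[0],g0[1],g0[2]+8]]))) for g0 in ([g[0]*1000,g[1]*1000,g[2]+d] for d in(-8,0,8))),key=lambda s:s.fun)
    print('fit',best.x.round(1),'IoU',round(1-best.fun,3)); return best.x
E
python3 -m jog '[{"x":0,"y":0,"z":-15,"ax":0,"ay":0,"az":0,"gripper":0},{"x":0,"y":0,"z":-50,"ax":0,"ay":0,"az":0,"gripper":-0.5},{"x":0,"y":25,"z":-95,"ax":0,"ay":0,"az":0,"gripper":-1},{"x":0,"y":60,"z":-130,"ax":0,"ay":0,"az":-5,"gripper":-1},{"x":0,"y":100,"z":-155,"ax":0,"ay":0,"az":-10,"gripper":-1},{"x":-2,"y":145,"z":-180,"ax":0,"ay":0,"az":-15,"gripper":-1},{"x":-4,"y":190,"z":-200,"ax":0,"ay":0,"az":-20,"gripper":-1},{"x":-6,"y":235,"z":-215,"ax":0,"ay":0,"az":-25,"gripper":-1},{"x":-8,"y":280,"z":-225,"ax":0,"ay":0,"az":-27,"gripper":-1},{"x":-8,"y":325,"z":-235,"ax":0,"ay":0,"az":-27,"gripper":-1},{"x":-8,"y":370,"z":-245,"ax":0,"ay":0,"az":-27,"gripper":-1},{"x":-8,"y":400,"z":-250,"ax":0,"ay":0,"az":-27,"gripper":-1}]'
python3 -m jog '[{"x":0,"y":17,"z":0,"ax":0,"ay":0,"az":0,"gripper":-1},{"x":0,"y":17,"z":0,"ax":0,"ay":0,"az":0,"gripper":-1},{"x":0,"y":17,"z":0,"ax":0,"ay":0,"az":0,"gripper":-1}]'
python3 - <<'E'
from h import *
im,KW=snap('wrist','w9')
g=(.49,-.003,11)
for d in r.place_of('medium_center','wrist')[:1]:
    print(round(d['confidence'],2),np.round(d['centre']),ray('wrist',d['centre'],.029,KW).round(4)); c=np.array(d['centre'])
b,gg,rr=[im[:,:,i].astype(int) for i in (2,1,0)]
m=((rr-b>0.45*rr)&(gg-b>.3*gg)&(rr>50)&(gg>0.6*rr)).astype(np.uint8)
n,l,s,ce=cv2.connectedComponentsWithStats(m); k=1+np.argmin(np.hypot(*(ce[1:]-c).T)+1e4*(s[1:,4]<500)); print(s[k])
m=(l==k).astype(np.uint8); m=cv2.morphologyEx(m,cv2.MORPH_CLOSE,np.ones((9,9)))
p=fitbox(KW,m,.146,.072,.058,0,g)
go(p[0]/1000,p[1]/1000,.03,p[2]+90)
E
```

```text
time_s: 21.2
tcp_pos: [0.4853, -0.0164, 0.27]
ee_rot: [-0.307, 3.125, -0.001]
contact_force: [1.2, -0.2, -0.3]
width: 0.0855
grasp_force: 0.0
time_s: 21.5
tcp_pos: [0.4815, -0.0026, 0.2689]
ee_rot: [-0.305, 3.126, -0.001]
contact_force: [0.8, -0.8, -0.5]
width: 0.0853
grasp_force: 0.0
0.65 [324. 175.] [ 0.4902 -0.003   0.029 ]
[ 293  114   64  123 7447]
fit [489.8  -1.7  11. ] IoU 0.968
shift [-8.500e+00 -1.000e-01  2.388e+02] az 0.1 | tool y at 101.07 tilt 0.01 tcp [ 0.4815 -0.0032  0.2688] j6 -2.01 F [ 0.8 -0.8  0.1] w 0.0858 g 0.0 t 21.6
```

The fit is good (IoU 0.97): centre (0.490, −0.002), yaw 11°. Going down to grip across the 72 mm width with about 15 mm of finger overlap.

```bash

python3 -m jog '[{"x":-4,"y":0,"z":20,"ax":0,"ay":0,"az":0,"gripper":-1},{"x":-8,"y":0,"z":60,"ax":0,"ay":0,"az":0,"gripper":-1},{"x":-8,"y":0,"z":105,"ax":0,"ay":0,"az":0,"gripper":-1},{"x":-8,"y":0,"z":150,"ax":0,"ay":0,"az":0,"gripper":-1},{"x":-8,"y":0,"z":190,"ax":0,"ay":0,"az":0,"gripper":-1},{"x":-8,"y":0,"z":220,"ax":0,"ay":0,"az":0,"gripper":-1},{"x":-8,"y":0,"z":238,"ax":0,"ay":0,"az":0,"gripper":-1},{"x":-8,"y":0,"z":248,"ax":0,"ay":0,"az":0,"gripper":-1}]' 
python3 -m jog '[{"x":0,"y":0,"z":6,"ax":0,"ay":0,"az":0,"gripper":-1},{"x":0,"y":0,"z":12,"ax":0,"ay":0,"az":0,"gripper":-1},{"x":0,"y":0,"z":18,"ax":0,"ay":0,"az":0,"gripper":-1},{"x":0,"y":0,"z":24,"ax":0,"ay":0,"az":0,"gripper":-1},{"x":0,"y":0,"z":24,"ax":0,"ay":0,"az":0,"gripper":-1}]' 
python3 - <<'E'
from h import *
go(.49,-.002,-.003,101)
E
```

```text
time_s: 22.4
tcp_pos: [0.4886, -0.0017, 0.0193]
ee_rot: [0.302, -3.125, -0.001]
contact_force: [0.2, -0.1, 0.1]
width: 0.0855
grasp_force: 0.0
time_s: 22.9
tcp_pos: [0.4891, -0.0009, -0.0037]
ee_rot: [0.304, -3.126, -0.0]
contact_force: [-0.8, 0.9, -0.1]
width: 0.0854
grasp_force: 0.0
shift [-0.7 -1.3 -0.7] az 0.12 | tool y at 101.12 tilt 0.04 tcp [ 0.4891 -0.0009 -0.0037] j6 -2.01 F [-0.8  0.9 -0.1] w 0.0854 g 0.0 t 22.9
```

```bash

python3 -m jog '[{"x":0,"y":-1,"z":0,"ax":0,"ay":0,"az":0,"gripper":0},{"x":0,"y":-1,"z":0,"ax":0,"ay":0,"az":0,"gripper":0},{"x":0,"y":-1,"z":0,"ax":0,"ay":0,"az":0,"gripper":0},{"x":0,"y":-1,"z":0,"ax":0,"ay":0,"az":0,"gripper":0},{"x":0,"y":-1,"z":-3,"ax":0,"ay":0,"az":0,"gripper":0},{"x":0,"y":-1,"z":-6,"ax":0,"ay":0,"az":0,"gripper":0},{"x":0,"y":-1,"z":-10,"ax":0,"ay":0,"az":0,"gripper":0},{"x":0,"y":-1,"z":-10,"ax":0,"ay":0,"az":0,"gripper":0}]' 60
```

```text
time_s: 23.7
tcp_pos: [0.4898, -0.002, 0.0073]
ee_rot: [-0.304, 3.126, -0.001]
contact_force: [0.1, 0.2, -3.1]
width: 0.0709
grasp_force: 69.1
```

It's held (3 N, width 71 mm). I'll lift it, carry it to the large trough and turn it 27° to line up.

```bash

python3 -m jog '[{"x":0,"y":0,"z":-10,"ax":0,"ay":0,"az":0,"gripper":0},{"x":0,"y":0,"z":-25,"ax":0,"ay":0,"az":0,"gripper":0},{"x":0,"y":0,"z":-45,"ax":0,"ay":0,"az":0,"gripper":0},{"x":0,"y":0,"z":-68,"ax":0,"ay":0,"az":0,"gripper":0},{"x":2,"y":-8,"z":-90,"ax":0,"ay":0,"az":2,"gripper":0},{"x":6,"y":-22,"z":-106,"ax":0,"ay":0,"az":5,"gripper":0},{"x":11,"y":-42,"z":-116,"ax":0,"ay":0,"az":8,"gripper":0},{"x":18,"y":-67,"z":-120,"ax":0,"ay":0,"az":11,"gripper":0},{"x":26,"y":-97,"z":-120,"ax":0,"ay":0,"az":14,"gripper":0},{"x":35,"y":-129,"z":-120,"ax":0,"ay":0,"az":17,"gripper":0},{"x":44,"y":-163,"z":-120,"ax":0,"ay":0,"az":20,"gripper":0},{"x":53,"y":-197,"z":-120,"ax":0,"ay":0,"az":23,"gripper":0}]'
python3 - <<'E'
from h import *
go(.4628,-.3768,.12,74.15)
E
```

```text
time_s: 24.9
tcp_pos: [0.4752, -0.2067, 0.1274]
ee_rot: [0.328, 3.124, -0.0]
contact_force: [1.3, 0.4, -2.3]
width: 0.0701
grasp_force: 69.5
shift [ -23.3 -168.9    7.5] az 3.86 | tool y at 78.01 tilt 0.02 tcp [ 0.4752 -0.2067  0.1274] j6 -2.0 F [ 1.3  0.4 -2.3] w 0.0701 g 69.5 t 24.9
```

```bash

python3 -m jog '[{"x":-5,"y":-30,"z":0,"ax":0,"ay":0,"az":2,"gripper":0},{"x":-9,"y":-62,"z":0,"ax":0,"ay":0,"az":3.9,"gripper":0},{"x":-13,"y":-94,"z":0,"ax":0,"ay":0,"az":3.9,"gripper":0},{"x":-17,"y":-122,"z":0,"ax":0,"ay":0,"az":3.9,"gripper":0},{"x":-20,"y":-145,"z":0,"ax":0,"ay":0,"az":3.9,"gripper":0},{"x":-22,"y":-160,"z":0,"ax":0,"ay":0,"az":3.9,"gripper":0},{"x":-23,"y":-168,"z":0,"ax":0,"ay":0,"az":3.9,"gripper":0},{"x":-23,"y":-170,"z":5,"ax":0,"ay":0,"az":3.9,"gripper":0},{"x":-23,"y":-170,"z":15,"ax":0,"ay":0,"az":3.9,"gripper":0},{"x":-23,"y":-170,"z":30,"ax":0,"ay":0,"az":3.9,"gripper":0},{"x":-23,"y":-170,"z":40,"ax":0,"ay":0,"az":3.9,"gripper":0},{"x":-23,"y":-170,"z":40,"ax":0,"ay":0,"az":3.9,"gripper":0}]'
python3 - <<'E'
from h import *
go(.4628,-.3768,.0145,74.15)
im,KW=snap('wrist','w10')
for t in ['medium_center','large_center','green_corner','white_corner']:
    for d in r.place_of(t,'wrist')[:1]:
        z={'m':.115,'l':.034,'g':.056,'w':.056}[t[0]]; print(t,round(d['confidence'],2),np.round(d['centre']),ray('wrist',d['centre'],z,KW).round(4))
E
```

```text
time_s: 26.1
tcp_pos: [0.4626, -0.3751, 0.085]
ee_rot: [-0.43, -3.109, -0.004]
contact_force: [1.0, 1.1, -2.7]
width: 0.0704
grasp_force: 69.4
shift [-0.9 -1.7 70.5] az 0.11 | tool y at 74.26 tilt 0.2 tcp [ 0.4626 -0.3751  0.085 ] j6 -2.17 F [ 1.   1.1 -2.7] w 0.0704 g 69.4 t 26.1
medium_center 0.76 [324. 265.] [ 0.4626 -0.3765  0.115 ]
green_corner 0.81 [240.  85.] [ 0.3672 -0.3996  0.056 ]
```

Aligned within 1–2 mm. Lowering, slowly near the floor.

```bash

python3 -m jog '[{"x":0,"y":-1,"z":6,"ax":0,"ay":0,"az":0,"gripper":0},{"x":0,"y":-1,"z":16,"ax":0,"ay":0,"az":0,"gripper":0},{"x":0,"y":-1,"z":28,"ax":0,"ay":0,"az":0,"gripper":0},{"x":0,"y":-1,"z":40,"ax":0,"ay":0,"az":0,"gripper":0},{"x":0,"y":-1,"z":50,"ax":0,"ay":0,"az":0,"gripper":0},{"x":0,"y":-1,"z":57,"ax":0,"ay":0,"az":0,"gripper":0},{"x":0,"y":-1,"z":62,"ax":0,"ay":0,"az":0,"gripper":0},{"x":0,"y":-1,"z":64,"ax":0,"ay":0,"az":0,"gripper":0},{"x":0,"y":-1,"z":65,"ax":0,"ay":0,"az":0,"gripper":0},{"x":0,"y":-1,"z":66,"ax":0,"ay":0,"az":0,"gripper":0}]'
python3 -m jog '[{"x":0,"y":0,"z":1,"ax":0,"ay":0,"az":0,"gripper":0},{"x":0,"y":0,"z":2,"ax":0,"ay":0,"az":0,"gripper":0}]'
python3 -m jog '[{"x":0,"y":0,"z":1,"ax":0,"ay":0,"az":0,"gripper":0},{"x":0,"y":0,"z":1,"ax":0,"ay":0,"az":0,"gripper":0}]'
```

```text
time_s: 27.35
tcp_pos: [0.4629, -0.3777, 0.0211]
ee_rot: [0.431, 3.111, -0.001]
contact_force: [-0.4, 0.1, -2.3]
width: 0.0709
grasp_force: 69.4
time_s: 27.55
tcp_pos: [0.4628, -0.3776, 0.019]
ee_rot: [0.431, 3.112, -0.0]
contact_force: [-0.6, -0.1, -2.9]
width: 0.0707
grasp_force: 69.4
time_s: 27.75
tcp_pos: [0.4627, -0.3774, 0.0177]
ee_rot: [-0.431, -3.112, -0.0]
contact_force: [1.0, -0.5, -2.7]
width: 0.0706
grasp_force: 69.4
```

```bash

python3 -m jog '[{"x":0,"y":0,"z":1,"ax":0,"ay":0,"az":0,"gripper":0},{"x":0,"y":0,"z":2,"ax":0,"ay":0,"az":0,"gripper":0},{"x":0,"y":0,"z":2,"ax":0,"ay":0,"az":0,"gripper":0}]'
python3 -m jog '[{"x":0,"y":0,"z":1,"ax":0,"ay":0,"az":0,"gripper":0},{"x":0,"y":0,"z":1,"ax":0,"ay":0,"az":0,"gripper":0}]'
```

```text
time_s: 28.05
tcp_pos: [0.4627, -0.3774, 0.0156]
ee_rot: [-0.431, -3.112, -0.0]
contact_force: [-0.6, 0.4, -3.0]
width: 0.0702
grasp_force: 69.4
time_s: 28.25
tcp_pos: [0.4628, -0.3775, 0.0155]
ee_rot: [0.431, 3.112, -0.0]
contact_force: [-3.0, 2.5, 5.0]
width: 0.0706
grasp_force: 70.2
```

Floor contact came at the expected height. Releasing, then on to the small trough.

```bash

python3 -m jog '[{"x":0,"y":0,"z":-0.5,"ax":0,"ay":0,"az":0,"gripper":-0.9},{"x":0,"y":0,"z":-0.5,"ax":0,"ay":0,"az":0,"gripper":-1},{"x":0,"y":0,"z":-0.5,"ax":0,"ay":0,"az":0,"gripper":-1},{"x":0,"y":0,"z":-0.5,"ax":0,"ay":0,"az":0,"gripper":-1},{"x":0,"y":0,"z":-10,"ax":0,"ay":0,"az":0,"gripper":-1},{"x":0,"y":0,"z":-30,"ax":0,"ay":0,"az":0,"gripper":-1},{"x":0,"y":0,"z":-65,"ax":0,"ay":0,"az":0,"gripper":-1},{"x":-5,"y":20,"z":-105,"ax":0,"ay":0,"az":0,"gripper":-1},{"x":-15,"y":55,"z":-140,"ax":0,"ay":0,"az":-3,"gripper":-1},{"x":-25,"y":95,"z":-170,"ax":0,"ay":0,"az":-6,"gripper":-1},{"x":-34,"y":135,"z":-200,"ax":0,"ay":0,"az":-10,"gripper":-1},{"x":-42,"y":175,"z":-225,"ax":0,"ay":0,"az":-10,"gripper":-1}]'
python3 -m jog '[{"x":-5,"y":40,"z":-20,"ax":0,"ay":0,"az":0,"gripper":-1},{"x":-5,"y":70,"z":-30,"ax":0,"ay":0,"az":0,"gripper":-1},{"x":-5,"y":76,"z":-30,"ax":0,"ay":0,"az":0,"gripper":-1},{"x":-5,"y":76,"z":-30,"ax":0,"ay":0,"az":0,"gripper":-1},{"x":-5,"y":76,"z":-30,"ax":0,"ay":0,"az":0,"gripper":-1}]'
cat > small.py <<'E'
from h import *
im,KW=snap('wrist','w11')
for d in r.place_of('small_center','wrist')[:1]:
    c=np.array(d['centre']); g=ray('wrist',c,.036,KW); print(round(d['confidence'],2),np.round(c),g.round(4))
b,gg,rr=[im[:,:,i].astype(int) for i in (2,1,0)]
m=((b-rr>.25*b)&(b>35)).astype(np.uint8)
n,l,s,ce=cv2.connectedComponentsWithStats(m); k=1+np.argmin(np.hypot(*(ce[1:]-c).T)+1e4*(s[1:,4]<500)); print(s[k])
m=cv2.morphologyEx((l==k).astype(np.uint8),cv2.MORPH_CLOSE,np.ones((15,15)))
p=fitbox(KW,m,.1,.038,.072,0,(g[0],g[1],-6))
go(p[0]/1000,p[1]/1000,.016,p[2]+90)
im,K2=im,KW
r.get_image('top'); KT=pose('top')
for t,z in [('medium_center',.047),('large_center',.034)]:
    for d in r.place_of(t,'top')[:1]: print(t,round(d['confidence'],2),ray('top',d['centre'],z,KT).round(4))
E
python3 small.py
```

```text
time_s: 29.45
tcp_pos: [0.5512, -0.2192, 0.2423]
ee_rot: [0.156, 3.136, -0.002]
contact_force: [0.4, -0.9, 0.1]
width: 0.0853
grasp_force: 0.0
time_s: 29.95
tcp_pos: [0.5629, -0.1464, 0.2693]
ee_rot: [-0.16, -3.137, -0.0]
contact_force: [0.1, 0.2, -0.3]
width: 0.0855
grasp_force: 0.0
0.83 [324. 190.] [ 0.5895 -0.1511  0.036 ]
[ 305  144   33   91 2837]
fit [ 586.4 -154.2   -5.2] IoU 0.919
shift [-24.3  -5.1 253.1] az -0.66 | tool y at 84.13 tilt 0.06 tcp [ 0.563  -0.1467  0.2691] j6 -1.92 F [-0.4  0.2 -0.4] w 0.0855 g 0.0 t 30.05
medium_center 0.74 [ 0.4589 -0.3829  0.047 ]
large_center 0.76 [ 0.4551 -0.3654  0.034 ]
```

```bash

python3 -m jog '[{"x":-12,"y":-3,"z":20,"ax":0,"ay":0,"az":-0.6,"gripper":-0.6},{"x":-24,"y":-6,"z":60,"ax":0,"ay":0,"az":-0.6,"gripper":-0.6},{"x":-24,"y":-6,"z":105,"ax":0,"ay":0,"az":-0.6,"gripper":-0.6},{"x":-24,"y":-6,"z":150,"ax":0,"ay":0,"az":-0.6,"gripper":-0.6},{"x":-24,"y":-6,"z":185,"ax":0,"ay":0,"az":-0.6,"gripper":-0.6},{"x":-24,"y":-6,"z":210,"ax":0,"ay":0,"az":-0.6,"gripper":-0.6},{"x":-24,"y":-6,"z":228,"ax":0,"ay":0,"az":-0.6,"gripper":-0.6},{"x":-24,"y":-6,"z":240,"ax":0,"ay":0,"az":-0.6,"gripper":-0.6},{"x":-24,"y":-6,"z":248,"ax":0,"ay":0,"az":-0.6,"gripper":-0.6},{"x":-24,"y":-6,"z":253,"ax":0,"ay":0,"az":-0.6,"gripper":-0.6},{"x":-24,"y":-6,"z":253,"ax":0,"ay":0,"az":-0.6,"gripper":-0.6}]'
python3 -m jog '[{"x":0,"y":0,"z":0,"ax":0,"ay":0,"az":0,"gripper":0.5},{"x":0,"y":0,"z":0,"ax":0,"ay":0,"az":0,"gripper":0.5},{"x":0,"y":0,"z":0,"ax":0,"ay":0,"az":0,"gripper":0.5},{"x":0,"y":0,"z":0,"ax":0,"ay":0,"az":0,"gripper":0.5},{"x":0,"y":0,"z":0,"ax":0,"ay":0,"az":0,"gripper":0.5},{"x":0,"y":0,"z":-3,"ax":0,"ay":0,"az":0,"gripper":0.5},{"x":0,"y":0,"z":-6,"ax":0,"ay":0,"az":0,"gripper":0.5},{"x":0,"y":0,"z":-10,"ax":0,"ay":0,"az":0,"gripper":0.5},{"x":0,"y":0,"z":-10,"ax":0,"ay":0,"az":0,"gripper":0.5}]' 50
python3 - <<'E'
from h import *
go(.4628,-.3775,.14,74.15)
E
```

```text
time_s: 31.3
tcp_pos: [0.5867, -0.1539, 0.0167]
ee_rot: [0.142, 3.138, 0.0]
contact_force: [0.1, -0.5, 0.2]
width: 0.0683
grasp_force: 0.0
time_s: 32.2
tcp_pos: [0.5868, -0.154, 0.0272]
ee_rot: [0.142, 3.138, -0.001]
contact_force: [0.8, -0.3, -0.6]
width: 0.0367
grasp_force: 50.2
shift [ 103.3 -233.8 -112.8] az 10.67 | tool y at 84.82 tilt 0.05 tcp [ 0.5868 -0.154   0.0272] j6 -1.93 F [ 0.8 -0.3 -0.6] w 0.0367 g 50.2 t 32.2
```

Held at 37 mm and 50 N. I'll lift it and carry it over the nest.

```bash

python3 -m jog '[{"x":0,"y":0,"z":-12,"ax":0,"ay":0,"az":0,"gripper":0.5},{"x":0,"y":0,"z":-30,"ax":0,"ay":0,"az":0,"gripper":0.5},{"x":0,"y":0,"z":-52,"ax":0,"ay":0,"az":0,"gripper":0.5},{"x":4,"y":-9,"z":-76,"ax":0,"ay":0,"az":1,"gripper":0.5},{"x":11,"y":-25,"z":-95,"ax":0,"ay":0,"az":3,"gripper":0.5},{"x":21,"y":-48,"z":-108,"ax":0,"ay":0,"az":5,"gripper":0.5},{"x":33,"y":-76,"z":-113,"ax":0,"ay":0,"az":7,"gripper":0.5},{"x":46,"y":-106,"z":-113,"ax":0,"ay":0,"az":9,"gripper":0.5},{"x":60,"y":-137,"z":-113,"ax":0,"ay":0,"az":10.7,"gripper":0.5},{"x":74,"y":-168,"z":-113,"ax":0,"ay":0,"az":10.7,"gripper":0.5},{"x":86,"y":-195,"z":-113,"ax":0,"ay":0,"az":10.7,"gripper":0.5},{"x":95,"y":-216,"z":-113,"ax":0,"ay":0,"az":10.7,"gripper":0.5}]'
python3 -m jog '[{"x":3,"y":-12,"z":0,"ax":0,"ay":0,"az":0,"gripper":0.5},{"x":5,"y":-17,"z":0,"ax":0,"ay":0,"az":0,"gripper":0.5},{"x":5,"y":-19,"z":0,"ax":0,"ay":0,"az":0,"gripper":0.5},{"x":5,"y":-19,"z":0,"ax":0,"ay":0,"az":0,"gripper":0.5},{"x":5,"y":-19,"z":0,"ax":0,"ay":0,"az":0,"gripper":0.5}]'
python3 - <<'E'
from h import *
im,KW=snap('wrist','w12'); go(.4628,-.3775,.0405,74.15)
hsv=cv2.cvtColor(im,cv2.COLOR_RGB2HSV)
m=((hsv[:,:,0]>20)&(hsv[:,:,0]<32)&(hsv[:,:,1]>150)&(hsv[:,:,2]>50)).astype(np.uint8)
n,l,s,ce=cv2.connectedComponentsWithStats(m); 
for k in np.argsort(-s[1:,4])[:3]+1: print(s[k],ce[k].round())
for t,z in [('small_center',.16),('medium_center',.047),('large_center',.034),('green_corner',.056)]:
    for d in r.place_of(t,'wrist')[:1]: print(t,round(d['confidence'],2),np.round(d['centre']),ray('wrist',d['centre'],z,KW).round(4))
# expected medium rim corners in the picture
M=R.from_euler('z',-15.85,degrees=True).as_matrix()
print([proj('wrist',M@[a*.073,b*.036,0]+[.4628,-.3775,.076],KW).round() .tolist() for a,b in [(-1,-1),(-1,1),(1,1),(1,-1)]])
E
```

```text
time_s: 33.4
tcp_pos: [0.4715, -0.3619, 0.1405]
ee_rot: [0.435, 3.111, -0.001]
contact_force: [0.4, 0.3, -2.4]
width: 0.0368
grasp_force: 50.4
time_s: 33.9
tcp_pos: [0.463, -0.3765, 0.1398]
ee_rot: [0.432, 3.112, 0.0]
contact_force: [0.4, 0.6, -1.4]
width: 0.037
grasp_force: 50.5
shift [-0.1 -0.9 99.3] az 0.03 | tool y at 74.18 tilt 0.01 tcp [ 0.4629 -0.3766  0.1398] j6 -2.17 F [-0.9  0.4 -1.8] w 0.0369 g 50.5 t 33.95
[ 272  107  103   62 4349] [323. 129.]
small_center 0.69 [329. 254.] [ 0.4623 -0.3749  0.16  ]
medium_center 0.29 [170. 301.] [ 0.5176 -0.5394  0.047 ]
green_corner 0.63 [261.  90.] [ 0.3689 -0.3993  0.056 ]
[[272.0, 107.0], [377.0, 107.0], [369.0, 295.0], [280.0, 295.0]]
```

The yellow rim's edges (columns 272–375, top row 107) match the prediction (272–377, row 107), so the medium is where I expect. Lowering the small one.

```bash

python3 -m jog '[{"x":0,"y":-1,"z":6,"ax":0,"ay":0,"az":0,"gripper":0.5},{"x":0,"y":-1,"z":18,"ax":0,"ay":0,"az":0,"gripper":0.5},{"x":0,"y":-1,"z":32,"ax":0,"ay":0,"az":0,"gripper":0.5},{"x":0,"y":-1,"z":46,"ax":0,"ay":0,"az":0,"gripper":0.5},{"x":0,"y":-1,"z":60,"ax":0,"ay":0,"az":0,"gripper":0.5},{"x":0,"y":-1,"z":72,"ax":0,"ay":0,"az":0,"gripper":0.5},{"x":0,"y":-1,"z":82,"ax":0,"ay":0,"az":0,"gripper":0.5},{"x":0,"y":-1,"z":88,"ax":0,"ay":0,"az":0,"gripper":0.5},{"x":0,"y":-1,"z":92,"ax":0,"ay":0,"az":0,"gripper":0.5},{"x":0,"y":-1,"z":94,"ax":0,"ay":0,"az":0,"gripper":0.5},{"x":0,"y":-1,"z":95,"ax":0,"ay":0,"az":0,"gripper":0.5}]'
python3 -m jog '[{"x":0,"y":0,"z":1,"ax":0,"ay":0,"az":0,"gripper":0.5},{"x":0,"y":0,"z":2,"ax":0,"ay":0,"az":0,"gripper":0.5},{"x":0,"y":0,"z":2,"ax":0,"ay":0,"az":0,"gripper":0.5}]'
python3 -m jog '[{"x":0,"y":0,"z":1,"ax":0,"ay":0,"az":0,"gripper":0.5},{"x":0,"y":0,"z":1,"ax":0,"ay":0,"az":0,"gripper":0.5}]'
```

```text
time_s: 35.25
tcp_pos: [0.4623, -0.3784, 0.0449]
ee_rot: [0.434, 3.111, -0.001]
contact_force: [-0.2, -0.5, -2.4]
width: 0.0369
grasp_force: 50.4
time_s: 35.55
tcp_pos: [0.4622, -0.3783, 0.0428]
ee_rot: [0.434, 3.111, -0.0]
contact_force: [0.0, 0.1, -1.7]
width: 0.0372
grasp_force: 50.4
time_s: 35.75
tcp_pos: [0.4623, -0.3783, 0.0418]
ee_rot: [0.434, 3.111, -0.0]
contact_force: [0.7, 0.6, -1.8]
width: 0.0367
grasp_force: 50.4
```

```bash

python3 -m jog '[{"x":0,"y":0,"z":1,"ax":0,"ay":0,"az":0,"gripper":0.5},{"x":0,"y":0,"z":1,"ax":0,"ay":0,"az":0,"gripper":0.5}]'
python3 -m jog '[{"x":0,"y":0,"z":1,"ax":0,"ay":0,"az":0,"gripper":0.5},{"x":0,"y":0,"z":1,"ax":0,"ay":0,"az":0,"gripper":0.5}]'
```

```text
time_s: 35.95
tcp_pos: [0.4623, -0.3784, 0.0417]
ee_rot: [0.434, 3.111, -0.001]
contact_force: [-3.0, 2.6, 7.3]
width: 0.037
grasp_force: 51.3
time_s: 36.15
tcp_pos: [0.4623, -0.3783, 0.0416]
ee_rot: [0.434, 3.111, -0.001]
contact_force: [-5.0, 5.4, 13.7]
width: 0.0372
grasp_force: 52.2
```

Contact came within 1 mm of the expected height. Releasing and withdrawing.

```bash

python3 -m jog '[{"x":0,"y":0,"z":-1.5,"ax":0,"ay":0,"az":0,"gripper":0.5},{"x":0,"y":0,"z":-1.5,"ax":0,"ay":0,"az":0,"gripper":-0.3},{"x":0,"y":0,"z":-1.5,"ax":0,"ay":0,"az":0,"gripper":-0.4},{"x":0,"y":0,"z":-1.5,"ax":0,"ay":0,"az":0,"gripper":-0.4},{"x":0,"y":0,"z":-1.5,"ax":0,"ay":0,"az":0,"gripper":-0.4},{"x":0,"y":0,"z":-10,"ax":0,"ay":0,"az":0,"gripper":-0.4},{"x":0,"y":0,"z":-30,"ax":0,"ay":0,"az":0,"gripper":-0.4},{"x":0,"y":0,"z":-60,"ax":0,"ay":0,"az":0,"gripper":-0.4},{"x":0,"y":0,"z":-100,"ax":0,"ay":0,"az":0,"gripper":-0.4},{"x":0,"y":0,"z":-140,"ax":0,"ay":0,"az":0,"gripper":-0.4},{"x":0,"y":0,"z":-160,"ax":0,"ay":0,"az":0,"gripper":-0.4},{"x":0,"y":0,"z":-160,"ax":0,"ay":0,"az":0,"gripper":-0.4}]'
python3 - <<'E'
from h import *
im,KW=snap('wrist','w13')
for t,z in [('small_center',.060),('medium_center',.047),('large_center',.034),('green_corner',.056),('blue_bat_top',.012)]:
    for d in r.place_of(t,'wrist')[:1]: print(t,round(d['confidence'],2),np.round(d['centre']),ray('wrist',d['centre'],z,KW).round(4))
hsv=cv2.cvtColor(im,cv2.COLOR_RGB2HSV)
M=R.from_euler('z',-15.85,degrees=True).as_matrix()
for n,lo,hi,L,W,z in [('yellow',20,32,.146,.072,.076),('terra',3,16,.19,.11,.056),('blue small',98,125,.1,.038,.096)]:
    m=((hsv[:,:,0]>=lo)&(hsv[:,:,0]<=hi)&(hsv[:,:,1]>100)&(hsv[:,:,2]>30)).astype(np.uint8); m[:, :260]=0; m[:,395:]=0
    k,l,s,ce=cv2.connectedComponentsWithStats(m); print(n,s[1:][np.argsort(-s[1:,4])[:2]].tolist())
    print('  expect',[proj('wrist',M@[a*L/2,b*W/2,0]+[.4625,-.378,z],KW).round().tolist() for a,b in [(-1,-1),(-1,1),(1,1),(1,-1)]])
E
```

```text
time_s: 37.35
tcp_pos: [0.4631, -0.3792, 0.2037]
ee_rot: [0.433, 3.107, -0.007]
contact_force: [-0.4, -0.5, 0.3]
width: 0.0599
grasp_force: 0.0
small_center 0.97 [328. 185.] [ 0.4646 -0.3784  0.06  ]
medium_center 0.28 [327. 183.] [ 0.4655 -0.3793  0.047 ]
green_corner 0.67 [275.  93.] [ 0.3693 -0.4013  0.056 ]
yellow [[287, 105, 82, 154, 6728], [285, 91, 1, 1, 1]]
  expect [[286.0, 105.0], [369.0, 105.0], [364.0, 259.0], [291.0, 259.0]]
terra [[271, 80, 118, 189, 7423], [307, 235, 1, 3, 3]]
  expect [[267.0, 79.0], [388.0, 79.0], [379.0, 270.0], [276.0, 269.0]]
blue small [[260, 57, 135, 199, 5659], [306, 128, 44, 115, 4724]]
  expect [[305.0, 134.0], [351.0, 134.0], [348.0, 245.0], [307.0, 245.0]]
```

All three outlines match the seated nest: yellow columns 287–369 and rows 105–259 (expected 286–369, 105–259), terracotta and blue likewise. The gripper is clear, so I'm handing in.

```bash
python3 -c "
from h import *
print(r.sign_off())"
```

```text
the job is handed in; nothing more can be done
None
```

The job is handed in at about 37 s on the robot's clock: the large trough stands centred on the blue bat, both corners were pressed (9.4 N white, 10.8 N green), and the medium and small troughs are seated in it. A first pinch at the large trough's wall closed above the rim and was redone; the judge returned no verdict.

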